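# Slide a glass panel carrier onto its narrow stand

### The job

The blue-edged carrier with the bird panel belongs on the blue stand. Without lifting or tipping it, push it along the raised board until it is in line with the blue stand, and on off the board onto the stand's narrow beam, so that it sits centred and square on the beam with its front edge up against the upright stop. Do not disturb the yellow-edged butterfly carrier on its yellow stand.

Things in the scene. Friction and masses are not known exactly. Their poses are not given: they have to be found in the camera images.
- bird_carrier: loose flat plate, 112 x 166 x 14 mm (x, y, z), blue edges, white top, glass bird panel fixed on it (relief to 10 mm, inside the outline); 0.3 to 0.65 kg, slides under a push of a few newtons. Lies flat on the board, turned up to 0.2 rad from it. Origin: centre of its underside; x across its short side (towards the stands), y along its long side, z up.
- blue_stand: fixed narrow blue stand: flat beam 44 mm wide (y), 128 mm long (x), top 48 mm above the table; at its far (+x) end an upright stop as wide as the beam, 24 mm above it, face 56.5 mm from the origin. Origin: on the table under the beam's middle (below the middle of a carrier at home); x along the beam away from the board, z up. Empty: the bird carrier's place.
- red_stand: fixed narrow red stand: flat beam 44 mm wide (y), 128 mm long (x), top 48 mm above the table; at its far (+x) end an upright stop as wide as the beam, 24 mm above it, face 56.5 mm from the origin. Origin: on the table under the beam's middle (below the middle of a carrier at home); x along the beam away from the board, z up. Empty, not used.
- yellow_stand: fixed narrow yellow stand: flat beam 44 mm wide (y), 128 mm long (x), top 48 mm above the table; at its far (+x) end an upright stop as wide as the beam, 24 mm above it, face 56.5 mm from the origin. Origin: on the table under the beam's middle (below the middle of a carrier at home); x along the beam away from the board, z up. Carries the butterfly carrier.
- butterfly_carrier: loose flat carrier plate, 112 x 166 x 14 mm (x, y, z), yellow edges, with a glass butterfly panel; rests on the yellow stand. Origin: centre of its underside. Leave it alone.
- board: fixed wooden board, 135 mm deep (x), 550 mm long (y), flat rimless top 50 mm above the table. Origin: on the table under its middle; x points to the stands, y along its length. Three stands in any order, parallel to it, about 200 mm apart, their origins 137.5 mm ahead along its x; 6 mm gap between board and beams; a carrier at home clears the board by 14 mm.

How it is judged:
At the end, for the whole second after the job is handed in: The bird carrier rests level (within 0.04 rad) and still on the blue stand's beam, its middle within 15 mm of the beam's middle line, turned by less than 0.09 rad from it, its front edge within about 7 mm of the upright stop (x of bird_carrier in the frame of blue_stand between -0.007 and 0.004 m and y of bird_carrier in the frame of blue_stand between -0.015 and 0.015 m and z of bird_carrier in the frame of blue_stand between 0.044 and 0.052 m and angle between the x axis of bird_carrier and the x axis of blue_stand, either way round below 0.09 rad and angle between bird_carrier's own z axis and vertical below 0.04 rad and linear speed of bird_carrier below 0.01 m/s); the robot touches nothing.
It fails at once if the bird carrier is tipped by more than 0.15 rad (angle between bird_carrier's own z axis and vertical above 0.15 rad).
It fails at once if the bird carrier is lifted more than 12 mm off the board (height (world z) of bird_carrier above 0.062 m).
It fails at once if the butterfly carrier is moved by more than 10 mm (distance of butterfly_carrier from where it was at the start of the episode above 0.01 m).
It also fails if it takes over 51 s, if anything falls off the work surface, if the arm or the gripper's body presses on something with over 40 N, if the wrist force passes 120 N, or if a joint passes its speed limit or range.

### The arm

A 6-joint arm with a two-finger parallel gripper is mounted at the origin on the work surface; the furniture and walls round the work are solid. World frame = base frame: x ahead of the robot, y to its left, z up, the work surface at z = 0. Lengths are in m, angles in rad, forces in N, time in s.
With the tool pointing down it reaches from about 0.375 to 0.975 m from the base axis. Payload 3.8 kg.
Tool frame: the origin (TCP) lies midway between the tips of the shut fingers; the grasp point (between the pads) lies 19 mm behind it; z points along the fingers, y is the line along which they close (so a half turn about z gives the same grasp; the last joint's range is limited). The gripper opens to 85 mm and grips with 20 to 120 N. Pads are 22 mm wide; open, the fingers measure 114 mm over their backs; the gripper's body (76 mm by 85 mm) begins 54 mm behind the grasp point. The pads swing forward as they close: fully open they stand 13 mm farther back than shut.
Start: joints at [1.112, 0.264, 1.604, -0, 1.274, -0.037], TCP at [0.276, 0.616, 0.231] pointing down, gripper open.
Joint ranges: [-2.63, 2.63], [-0.94, 2.18], [0.31, 2.57], [-1.31, 4.45], [0, 2.66], [-2.55, 2.55]. Speed limits (rad/s): [2.57, 2.57, 3.14, 3.14, 3.14, 3.14].

### API

Orientations are given as a rotation vector (axis times angle).
In Python, from workcell import bot, cams gives the robot as it stands.
- The arm moves only by the tool play_rows, never from a script. Its argument "rows" is a list of rows, each a list of 2 entries, a list of its own where there are three numbers: the shift along the tool's x, y, z scaled (see below), then the turn, a rotation vector about the tool's x, y, z scaled (see below). A call has 1 to 20 rows; each row is the pose to reach, as a shift and turn from the pose commanded when the call began, along the tool's axes at that moment; what a row does not reach only later rows make up. The controller multiplies each number of a shift by 250 mm and each number of a turn by 45 degrees. A row lasts 1/12 s, in which the tool goes at most 41.7 mm and 7.16 degrees, less where a joint would pass 70% of its speed; a pose out of reach is approached as far as the arm can. A call with a number of a shift or a turn outside -1 to 1 is refused whole. A call with a gripper value outside its range is refused whole. "claw" is the opening, from -1 (shut) to 1 (fully open), set as the call begins (left out, the last holds). The fingers move at their own pace and stop on an object; "newtons" is the grip in N (left out, the last holds). Time passes only in rows, so rows that repeat a pose let the fingers close. It gives the time, the measured TCP pose, the force, the opening and the grip force at its end, in the units of the state.
- bot.read_state(): the state, without advancing time (a new reading comes with each control period).
- cams.read_camera(name): name is "scene" or "top" or "wrist"; returns a dict with "image" (480x640x3 uint8, red, green, blue), "K" (3x3 intrinsics, pixels), "T" (4x4, takes a point from camera to world coordinates); the wrist camera has in their place "mount" (4x4, takes a point from camera to tool coordinates, whose origin is the TCP and whose axes are the flange's). Camera axes: x right, y down, z forward; pixel columns grow to the right and rows downward; lengths in m; the calibration is good to about 2 mm. A picture is of the moment at which its call begins: read the wrist's pose just before it. There is no depth.
- bot.finish_job(): hands the job in; it is judged then, once.
The state is a dict: "time": time; "q": joint angles; "joint_vel": joint speeds; "joint_torque": joint torques, N m; "tool_pos": TCP position; "tcp_rot": TCP orientation; "wrist_force": force on the tool from outside, world axes, zero at the start; "torque": the same for the moment, N m; "width": opening from 0.0 (shut) to 1.0 (fully open); "grip_force": force on a finger pad.
Only numpy, scipy, OpenCV 4.12 (cv2) and the standard library are available. Lean on these libraries where they do the work, as an engineer would, in place of code of your own. Each camera call takes 0.05 s, during which the arm holds its last target. There are 200 camera calls.

## Working session

There is one attempt and no reset: what is moved stays moved. The work goes in short steps, Python scripts to look and compute and a tool call to move; the robot and the scene stay as the last step left them, time stands still between calls to the robot, and variables do not carry over. Pictures are saved under pics/ and viewed, at most 12 in all, crops included, and the job is handed in when it is done.

Besides the shell and the picture viewer there is one more tool, called after "Call:" as a command line: name --argument value ..., lists and objects as JSON in quotes. play_rows: Moves the arm, as the interface text tells. Its arguments: {"type":"object","properties":{"rows":{"type":"array","items":{"type":"array"}},"claw":{"type":"number"},"newtons":{"type":"number"}},"required":["rows"]}

```bash
mkdir -p pics; cat > h.py <<'E'
import numpy as np,cv2
from workcell import bot,cams
from scipy.spatial.transform import Rotation as R
def ray(c,uv,z):
    K=np.array(c["K"]);T=np.array(c["T"])
    d=T[:3,:3]@np.linalg.solve(K,[uv[0],uv[1],1]);o=T[:3,3]
    return o+d*(z-o[2])/d[2]
E
python3 - <<'E'
from h import *
s=bot.read_state();print(s["time"],s["tool_pos"],s["tcp_rot"],s["width"],R.from_rotvec(s["tcp_rot"]).as_matrix().round(3))
for n in ["top","scene"]:
    c=cams.read_camera(n);cv2.imwrite(f"pics/{n}0.png",c["image"][:,:,::-1]);print(n,np.array(c["T"]).round(3).tolist(),np.array(c["K"]).tolist())
E
```

```text
0.0 [0.27604952 0.61516855 0.22993917] [-0.65758286 -3.07145925  0.00343708] 1.0008285036667364 [[-0.912  0.409 -0.001]
 [ 0.409  0.912 -0.002]
 [ 0.    -0.002 -1.   ]]
top [[0.004, -0.987, 0.16, 0.38], [-1.0, -0.005, -0.011, 0.045], [0.012, -0.16, -0.987, 0.885], [0.0, 0.0, 0.0, 1.0]] [[437.2543500612566, 0.0, 321.9543069186573], [0.0, 437.2543500612566, 241.331446209255], [0.0, 0.0, 1.0]]
scene [[0.827, -0.314, 0.466, 0.11], [-0.562, -0.454, 0.691, -0.56], [-0.006, -0.834, -0.552, 0.515], [0.0, 0.0, 0.0, 1.0]] [[513.6762811165469, 0.0, 316.418754251822], [0.0, 513.6762811165469, 235.850377674436], [0.0, 0.0, 1.0]]
```

View pics/top0.png

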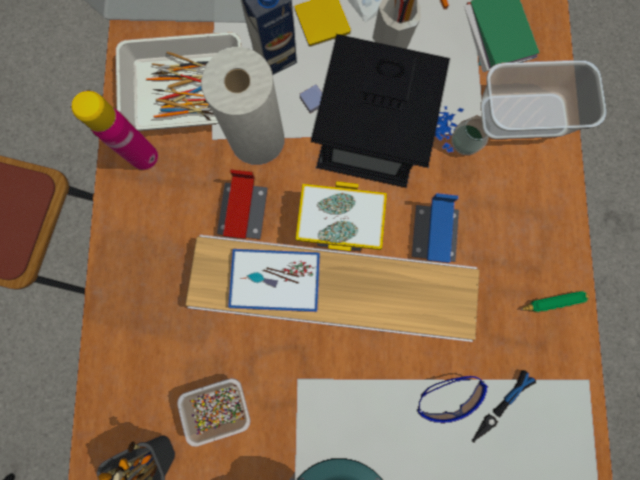

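View pics/scene0.png

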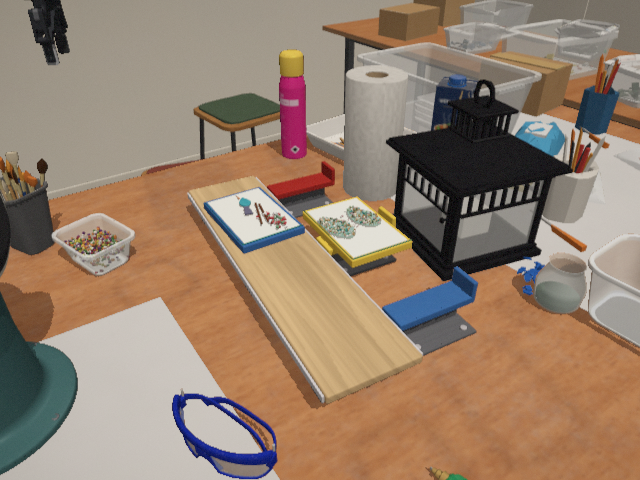

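```bash
cat >> h.py <<'E'
def blobs(img,lo,hi,amin=200):
    hsv=cv2.cvtColor(img,cv2.COLOR_RGB2HSV)
    m=cv2.morphologyEx(cv2.inRange(hsv,np.array(lo),np.array(hi)),cv2.MORPH_CLOSE,np.ones((3,3)))
    cs=cv2.findContours(m,cv2.RETR_EXTERNAL,cv2.CHAIN_APPROX_NONE)[0]
    return sorted([c for c in cs if cv2.contourArea(c)>amin],key=cv2.contourArea)[::-1]
def rect(c,cnt,z):
    P=np.array([ray(c,p,z)[:2] for p in cnt.reshape(-1,2)+0.5]).astype(np.float32)
    (x,y),wh,a=cv2.minAreaRect(P*1000); return np.round([x,y,*wh,a],1)
E
python3 - <<'E'
from h import *
c=cams.read_camera("top");im=c["image"];hsv=cv2.cvtColor(im,cv2.COLOR_RGB2HSV)
for p in [(360,280),(360,320),(450,300),(210,270),(150,300),(360,355),(233,290),(440,230),(275,308)]: print(p,hsv[p[1],p[0]])
for b in blobs(im,(100,100,50),(125,255,255)):
    print("blue",cv2.boundingRect(b),cv2.contourArea(b),rect(c,b,.064),rect(c,b,.048))
for b in blobs(im,(10,60,150),(22,140,255),2000):
    print("board",cv2.boundingRect(b),cv2.contourArea(b),rect(c,b,.05))
E
```

```text
(360, 280) [ 18 124 165]
(360, 320) [ 18 127 195]
(450, 300) [ 18 125 179]
(210, 270) [ 18 125 173]
(150, 300) [ 13 148 143]
(360, 355) [ 13 176 154]
(233, 290) [ 95  15 203]
(440, 230) [106 189 146]
(275, 308) [107 157 148]
blue (229, 250, 90, 61) 4922.0 [438.5 124.5 163.2 108.8  87.7] [439.7 126.  166.3 110.9  87.7]
blue (427, 194, 31, 68) 1457.5 [ 540.7 -193.4   48.7  131.8   81.2] [ 543.9 -198.1   49.6  134.4   81.2]
blue (435, 112, 22, 28) 294.0 [ 745.5 -210.8   39.9   59.4   76.1] [ 752.6 -215.8   40.6   60.5   76.1]
blue (418, 380, 69, 43) 235.0 [ 212.8 -206.9   44.9  131.9   23.7] [ 209.5 -211.8   45.8  134.5   23.7]
blue (505, 373, 30, 31) 217.0 [ 241.7 -323.2   18.4   63.8   45.6] [ 239.  -330.4   18.8   65.    45.6]
board (186, 234, 293, 109) 15389.0 [426.   11.7 547.8 146.2  83.6]
```

```bash
python3 - <<'E'
from h import *
c=cams.read_camera("top");im=c["image"]
cv2.imwrite("pics/crop1.png",cv2.resize(im[185:275,400:490,::-1],(600,600)[:2],interpolation=cv2.INTER_CUBIC)) 
# board front edge: per column first board pixel
hsv=cv2.cvtColor(im,cv2.COLOR_RGB2HSV)
m=cv2.inRange(hsv,np.array((10,60,150)),np.array((22,140,255)))
b=max(blobs(im,(10,60,150),(22,140,255),2000),key=cv2.contourArea)
mm=np.zeros(m.shape,np.uint8);cv2.drawContours(mm,[b],-1,255,-1)
for nm,f,cols in [("front",lambda k:k.min(),list(range(205,290,3))+list(range(395,410,2))+list(range(462,475,2))),("back",lambda k:k.max()+1,range(325,468,4))]:
    P=np.array([ray(c,(u+.5,f(np.where(mm[:,u])[0])),.05)[:2] for u in cols],np.float32)*1000
    l=cv2.fitLine(P,cv2.DIST_HUBER,0,.01,.01).ravel();n=np.array([-l[1],l[0]]);
    print(nm,np.degrees(np.arctan2(l[1],l[0])),l[2:],np.abs((P-l[2:])@n).max(), "at y=0 x=",l[2]-l[3]*l[0]/l[1])
for u in [190,200,478]: pass
x,y,w,h=cv2.boundingRect(b)
for r in [(260),(300),(310)]:
    k=np.where(mm[r])[0]; print(r,k.min(),k.max(),ray(c,(k.min(),r+.5),.05)[:2],ray(c,(k.max()+1,r+.5),.05)[:2])
E
```

```text
front 84.21316 [497.58856   21.208351] 5.9128733 at y=0 x= 495.4392
back 83.374 [ 336.7462  -129.89183] 5.5843883 at y=0 x= 351.8349
260 194 406 [0.47615793 0.28053512] [ 0.4781669  -0.12841245]
300 187 477 [0.40016987 0.28989861] [ 0.40229306 -0.2616648 ]
310 200 476 [0.38161767 0.264545  ] [ 0.38349547 -0.25875385]
```

View pics/crop1.png

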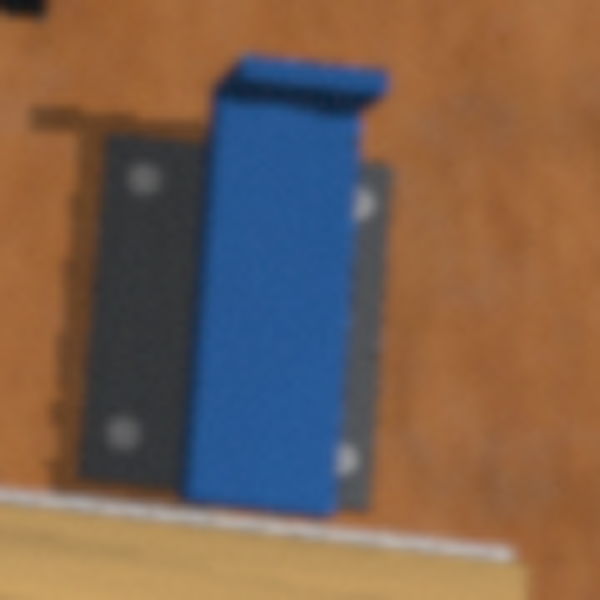

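```bash
python3 - <<'E'
from h import *
c=cams.read_camera("top");im=c["image"]
f=lambda p:ray(c,(400+p[0]/6.6667,185+p[1]/6.6667),.048)[:2]*1000
fl,fr,rl,rr=map(f,[(188,498),(333,513),(213,97),(358,112)])
print(fl,fr,rl,rr,np.linalg.norm(fl-fr),np.linalg.norm(fl-rl))
m=(fl+fr)/2;e=(rl+rr)/2;d=(e-m);print(m,e,np.degrees(np.arctan2(d[1],d[0])),m+d/np.linalg.norm(d)*65.5)
print([np.degrees(np.arctan2(*(a-b)[::-1])) for a,b in((fl,fr),(rl,fl),(rr,fr))])
# board white strip corners, yellow carrier rect
for b in blobs(im,(22,120,100),(34,255,255),300): print(cv2.boundingRect(b),rect(c,b,.062))
g=cv2.cvtColor(im,cv2.COLOR_RGB2HSV);print(rl,f((0,490)),f((500,548)),np.degrees(np.arctan2(*(f((0,490))-f((500,548)))[::-1])))
E
```

```text
[ 480.16086232 -169.93902203] [ 475.99377362 -211.93270806] [ 599.84860399 -181.60152055] [ 595.55687156 -224.54788545] 42.199932406285996 120.25460231422963
[ 478.07731797 -190.93586504] [ 597.70273778 -203.074703  ] -5.794183557796373 [ 543.24267602 -197.54843721]
[np.float64(84.33301649317531), np.float64(-5.565390947124354), np.float64(-6.023029127030811)]
(295, 182, 92, 69) [562.9  -2.  167.  133.7  83.8]
(295, 0, 56, 45) [981.5  36.1 100.1  93.9  19.7]
(71, 90, 43, 40) [774.7 492.7  94.8  64.5  49.6]
[ 599.84860399 -181.60152055] [ 482.22443625 -115.37801104] [ 466.04261498 -260.00172644] 83.6157786152118
```

```bash
cat >> h.py <<'E'
S=np.array([541.7,-197.4]);A=np.radians(-6.0)
def w(x,y): return S+np.array([[np.cos(A),-np.sin(A)],[np.sin(A),np.cos(A)]])@[x,y]
def st(p): return np.array([[np.cos(A),np.sin(A)],[-np.sin(A),np.cos(A)]])@(np.array(p)-S)
def go(x,y,z,yaw):
    "stand-frame mm target, tool-y heading deg (world)"
    s=bot.read_state();M=R.from_rotvec(s["tcp_rot"]).as_matrix();p=np.array(s["tool_pos"])*1000
    t=np.array([*w(x,y),z]); 
    Yd=np.array([np.cos(np.radians(yaw)),np.sin(np.radians(yaw)),0]);Zd=np.array([0,0,-1.]);G=np.array([np.cross(Yd,Zd),Yd,Zd]).T
    print("t",round(s["time"],2),"st",st(p[:2]).round(1),p[2].round(1),"F",np.round(s["wrist_force"],1),"w",round(s["width"],2))
    print("world",t.round(1),"shift",(M.T@(t-p)/250).round(3),"turn",(np.degrees(R.from_matrix(M.T@G).as_rotvec())/45).round(3))
E
python3 -c "
from h import *
go(-136,420,150,-6)"
```

```text
t 0.25 st [-349.   780.7] 230.6 F [ 0.7 -0.  -1.1] w 1.0
world [450.3 234.5 150. ] shift [-1.259 -1.105  0.324] turn [-1.000e-03  1.000e-03  1.596e+00]
```

Call:
play_rows --rows '[[[-0.9,-0.8,0.0],[0,0,1.0]],[[-0.9,-0.8,0.0],[0,0,1.0]],[[-0.9,-0.8,0.0],[0,0,1.0]],[[-0.9,-0.8,0.0],[0,0,1.0]],[[-0.9,-0.8,0.0],[0,0,1.0]],[[-0.9,-0.8,0.0],[0,0,1.0]],[[-0.9,-0.8,0.0],[0,0,1.0]],[[-0.9,-0.8,0.0],[0,0,1.0]],[[-0.9,-0.8,0.0],[0,0,1.0]],[[-0.9,-0.8,0.0],[0,0,1.0]]]' --claw 0.3

```text
time: 1.08
tool_pos: [0.3999, 0.3412, 0.2315]
tcp_rot: [-1.785, -2.585, -0.001]
wrist_force: [0.1, -0.3, 1.6]
width: 0.649
grip_force: 0.0
```

```bash
python3 -c "
from h import *
go(-136,420,100,-6)"
```

```text
t 1.08 st [-197.3  520.8] 231.5 F [ 0.1 -0.3  1.6] w 0.65
world [450.3 234.5 100. ] shift [-0.471  0.037  0.525] turn [ 0.    -0.001  0.594]
```

Call:
play_rows --rows '[[[-0.47,0.037,0.52],[0,0,0.595]],[[-0.47,0.037,0.52],[0,0,0.595]],[[-0.47,0.037,0.52],[0,0,0.595]],[[-0.47,0.037,0.52],[0,0,0.595]],[[-0.47,0.037,0.52],[0,0,0.595]],[[-0.47,0.037,0.52],[0,0,0.595]],[[-0.47,0.037,0.52],[0,0,0.595]],[[-0.47,0.037,0.52],[0,0,0.595]]]'

```text
time: 1.75
tool_pos: [0.4512, 0.237, 0.103]
tcp_rot: [2.331, 2.106, 0.005]
wrist_force: [0.5, -0.4, 0.2]
width: 0.651
grip_force: 0.0
```

```bash
python3 -c "
from h import *
go(-136,420,51,-6)"
```

```text
t 1.75 st [-135.4  422.6] 103.0 F [ 0.5 -0.4  0.2] w 0.65
world [450.3 234.5  51. ] shift [-0.011 -0.003  0.208] turn [ 0.003 -0.003  0.004]
```

Call:
play_rows --rows '[[[0,0,0.1],[0,0,0]],[[0,0,0.2],[0,0,0]],[[0,0,0.2],[0,0,0]],[[0,0,0.2],[0,0,0]],[[0,0,0.2],[0,0,0]]]'

```text
time: 2.17
tool_pos: [0.4513, 0.2362, 0.0533]
tcp_rot: [2.331, 2.105, 0.005]
wrist_force: [0.8, 1.2, 0.5]
width: 0.651
grip_force: 0.0
```

```bash
python3 -c "
from h import *
c=cams.read_camera('scene')['image'];cv2.imwrite('pics/s1.png',cv2.resize(c[100:290,150:400,::-1],(750,570)))
go(-136,410,51,-6)"
```

```text
t 2.22 st [-134.8  421.8] 53.5 F [-0.2 -0.3 -0.1] w 0.65
world [449.3 224.6  51. ] shift [-0.047 -0.005  0.01 ] turn [ 0.004 -0.003  0.003]
```

View pics/s1.png

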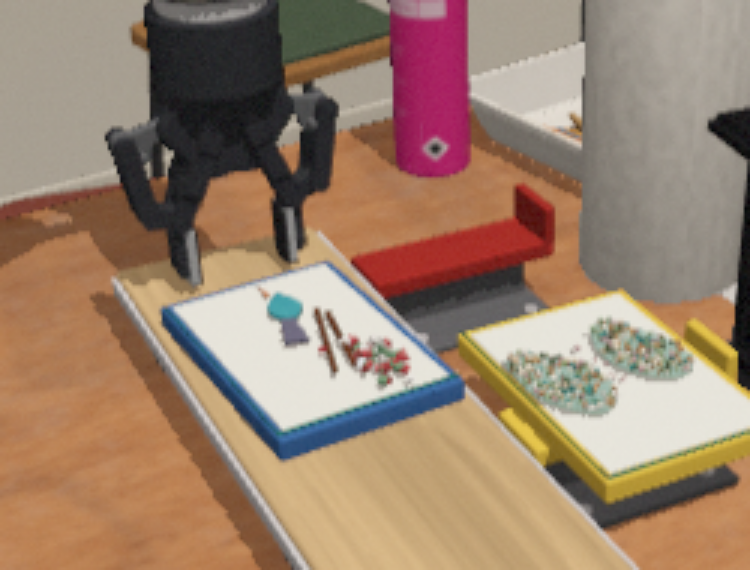

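Call:
play_rows --rows '[[[-0.02,0,0.01],[0,0,0]],[[-0.04,0,0.01],[0,0,0]],[[-0.06,0,0.01],[0,0,0]],[[-0.08,0,0.01],[0,0,0]],[[-0.1,0.002,0.01],[0,0,0]],[[-0.12,0.003,0.01],[0,0,0]],[[-0.14,0.004,0.01],[0,0,0]],[[-0.16,0.005,0.01],[0,0,0]],[[-0.18,0.006,0.01],[0,0,0]],[[-0.2,0.007,0.01],[0,0,0]],[[-0.22,0.008,0.01],[0,0,0]],[[-0.24,0.009,0.01],[0,0,0]],[[-0.26,0.01,0.01],[0,0,0]],[[-0.28,0.011,0.01],[0,0,0]],[[-0.3,0.012,0.01],[0,0,0]],[[-0.32,0.013,0.01],[0,0,0]],[[-0.34,0.014,0.01],[0,0,0]],[[-0.36,0.015,0.01],[0,0,0]],[[-0.38,0.016,0.01],[0,0,0]],[[-0.4,0.016,0.01],[0,0,0]]]'

```text
time: 3.88
tool_pos: [0.4442, 0.1351, 0.0494]
tcp_rot: [-2.334, -2.102, -0.003]
wrist_force: [0.5, 5.7, 3.3]
width: 0.652
grip_force: 2.9
```

```bash
cat >> h.py <<'E'
def car():
    c=cams.read_camera("top");im=c["image"]
    # white top + blue edge together
    for b in blobs(im,(95,90,50),(125,255,255),150):
        r=rect(c,b,.064); print("  blue",cv2.boundingRect(b),r,"st",st(r[:2]).round(1),"rel",round((r[4]+6)%90,1))
    return c
E
python3 -c "
from h import *
go(-128,300,51,-6);c=car();cv2.imwrite('pics/t2.png',c['image'][150:360,140:520,::-1])"
```

```text
t 3.88 st [-131.7  320.5] 49.4 F [0.5 5.7 3.3] w 0.65
world [445.8 114.3  51. ] shift [-0.082  0.015 -0.006] turn [ 0.001 -0.002 -0.   ]
  blue (427, 194, 31, 68) [ 540.8 -193.3   48.9  132.4   81.2] st [-1.3  4. ] rel 87.2
  blue (434, 112, 23, 28) [ 745.6 -210.9   40.1   59.3   77.2] st [204.2   7.9] rel 83.2
  blue (418, 380, 69, 43) [ 212.9 -207.2   45.   132.7   23.7] st [-326.   -44.1] rel 29.7
  blue (505, 373, 30, 31) [ 240.9 -323.2   19.7   65.    45.7] st [-286.  -156.6] rel 51.7
  blue (257, 0, 25, 22) [996.9 146.4  48.3  49.9   1.5] st [416.8 389.5] rel 7.5
  blue (298, 255, 66, 65) [426.1  23.2 125.5 109.4  83.9] st [-138.   207.3] rel 89.9
```

View pics/t2.png

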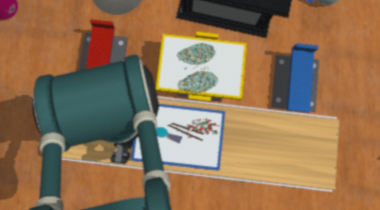

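Call:
play_rows --rows '[[[-0.024,0.002,0],[0,0,0]],[[-0.048,0.004,0],[0,0,0]],[[-0.072,0.006,0],[0,0,0]],[[-0.096,0.008,0],[0,0,0]],[[-0.12,0.01,0],[0,0,0]],[[-0.144,0.012,0],[0,0,0]],[[-0.168,0.014,0],[0,0,0]],[[-0.192,0.016,0],[0,0,0]],[[-0.216,0.018,0],[0,0,0]],[[-0.24,0.02,0],[0,0,0]],[[-0.264,0.022,0],[0,0,0]],[[-0.288,0.024,0],[0,0,0]],[[-0.312,0.026,0],[0,0,0]],[[-0.336,0.028,0],[0,0,0]],[[-0.36,0.03,0],[0,0,0]],[[-0.384,0.032,0],[0,0,0]],[[-0.408,0.034,0],[0,0,0]],[[-0.432,0.036,0],[0,0,0]],[[-0.456,0.038,0],[0,0,0]],[[-0.48,0.04,0],[0,0,0]]]'

```text
time: 5.6
tool_pos: [0.441, 0.0149, 0.0491]
tcp_rot: [-2.334, -2.101, -0.001]
wrist_force: [-0.1, 6.8, 5.6]
width: 0.649
grip_force: 3.3
```

```bash
python3 -c "
from h import *
go(-115,92.5,50,-6);c=car()"
```

```text
t 5.6 st [-122.3  200.6] 49.1 F [-0.1  6.8  5.6] w 0.65
world [437.  -93.4  50. ] shift [-0.432  0.029 -0.004] turn [-0.001 -0.002 -0.   ]
  blue (427, 194, 31, 68) [ 540.6 -193.4   48.7  132.7   81.2] st [-1.5  3.9] rel 87.2
  blue (434, 112, 23, 28) [ 745.6 -210.9   40.1   59.3   77.2] st [204.2   7.9] rel 83.2
  blue (257, 0, 24, 30) [987.8 147.2  66.5  47.8   1.5] st [407.6 389.3] rel 7.5
  blue (505, 373, 30, 31) [ 240.9 -323.2   19.7   65.    45.7] st [-286.  -156.6] rel 51.7
  blue (428, 380, 59, 43) [ 210.9 -215.9   36.   122.1   33.9] st [-327.1  -53. ] rel 39.9
```

Call:
play_rows --rows '[[[-0.024,0.002,0],[0,0,0]],[[-0.048,0.004,0],[0,0,0]],[[-0.072,0.006,0],[0,0,0]],[[-0.096,0.008,0],[0,0,0]],[[-0.12,0.01,0],[0,0,0]],[[-0.144,0.012,0],[0,0,0]],[[-0.168,0.014,0],[0,0,0]],[[-0.192,0.016,0],[0,0,0]],[[-0.216,0.018,0],[0,0,0]],[[-0.24,0.02,0],[0,0,0]],[[-0.264,0.022,0],[0,0,0]],[[-0.288,0.024,0],[0,0,0]],[[-0.312,0.026,0],[0,0,0]],[[-0.336,0.028,0],[0,0,0]],[[-0.36,0.03,0],[0,0,0]],[[-0.384,0.032,0],[0,0,0]],[[-0.384,0.032,0],[0,0,0]]]'

```text
time: 7.07
tool_pos: [0.4384, -0.0822, 0.0485]
tcp_rot: [-2.333, -2.101, 0.002]
wrist_force: [-0.4, 0.9, 0.6]
width: 0.649
grip_force: 0.4
```

```bash
python3 -c "
from h import *
go(-115,92.5,50,-6);c=car();cv2.imwrite('pics/t3.png',cv2.resize(c['image'][170:350,260:500,::-1],(800,600)))"
```

```text
t 7.07 st [-114.8  103.8] 48.5 F [-0.4  0.9  0.6] w 0.65
world [437.  -93.4  50. ] shift [-0.045 -0.001 -0.006] turn [-0.002 -0.     0.   ]
  blue (429, 194, 29, 35) [ 574.7 -198.    47.5   65.    78.9] st [32.9  2.9] rel 84.9
  blue (257, 0, 25, 29) [989.7 145.3  65.   49.4   3.9] st [409.7 387.7] rel 9.9
  blue (434, 112, 23, 28) [ 745.8 -210.9   40.1   59.8   77.2] st [204.4   7.9] rel 83.2
```

View pics/t3.png

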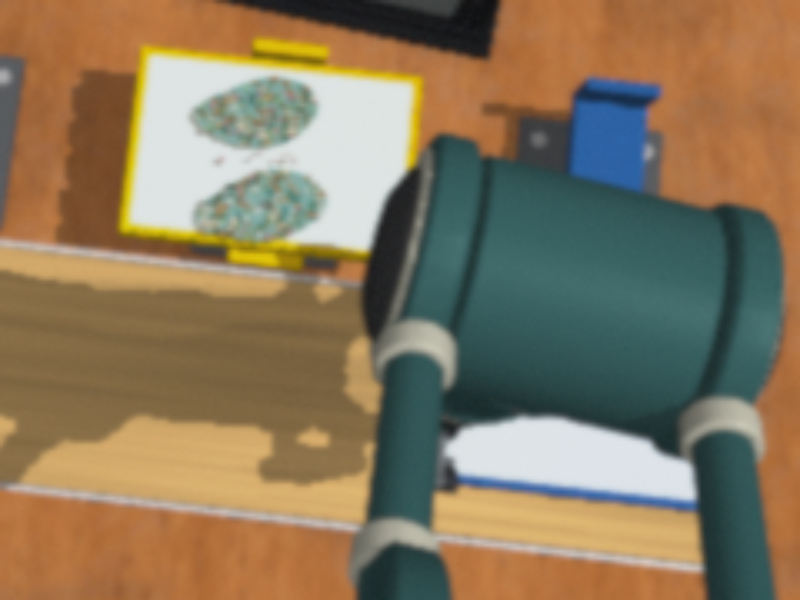

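Call:
play_rows --rows '[[[-0.015,0,0],[0,0,0]],[[-0.03,0,0],[0,0,0]],[[-0.045,0,0],[0,0,0]],[[-0.045,0,0],[0,0,0]],[[-0.045,0,0],[0,0,0]],[[0.08,0,0],[0,0,0]],[[0.08,0,-0.2],[0,0,0]],[[0.08,0,-0.4],[0,0,0]],[[0.5,0,-0.5],[0,0,-1]],[[0.9,0,-0.5],[0,0,-1]],[[0.9,0,-0.5],[0,0,-1]],[[0.9,0,-0.5],[0,0,-1]],[[0.9,0,-0.5],[0,0,-1]],[[0.9,0,-0.5],[0,0,-1]],[[0.9,0,-0.5],[0,0,-1]],[[0.9,0,-0.5],[0,0,-1]]]'

```text
time: 8.45
tool_pos: [0.4628, 0.1427, 0.1738]
tcp_rot: [1.346, 2.838, -0.001]
wrist_force: [-0.8, 0.1, -0.3]
width: 0.648
grip_force: 0.0
```

```bash
python3 -c "
from h import *
go(-185,0,120,84);c=car();cv2.imwrite('pics/t4.png',cv2.resize(c['image'][170:350,260:500,::-1],(800,600)))"
```

```text
t 8.45 st [-114.   329.9] 173.8 F [-0.8  0.1 -0.3] w 0.65
world [ 357.7 -178.1  120. ] shift [-0.727 -1.137  0.216] turn [-0.001  0.001 -0.994]
  blue (394, 194, 91, 130) [ 486.1 -192.6  164.9  239.9   83.9] st [-55.8  -1. ] rel 89.9
  blue (435, 112, 22, 28) [ 745.6 -210.9   40.1   59.3   77.2] st [204.2   7.9] rel 83.2
  blue (418, 380, 69, 43) [ 212.9 -207.2   45.   132.7   23.7] st [-326.   -44.1] rel 29.7
  blue (505, 373, 30, 31) [ 240.9 -323.2   19.7   65.    45.7] st [-286.  -156.6] rel 51.7
  blue (257, 0, 25, 20) [999.2 146.4  43.7  49.9   1.5] st [419.1 389.7] rel 7.5
```

View pics/t4.png

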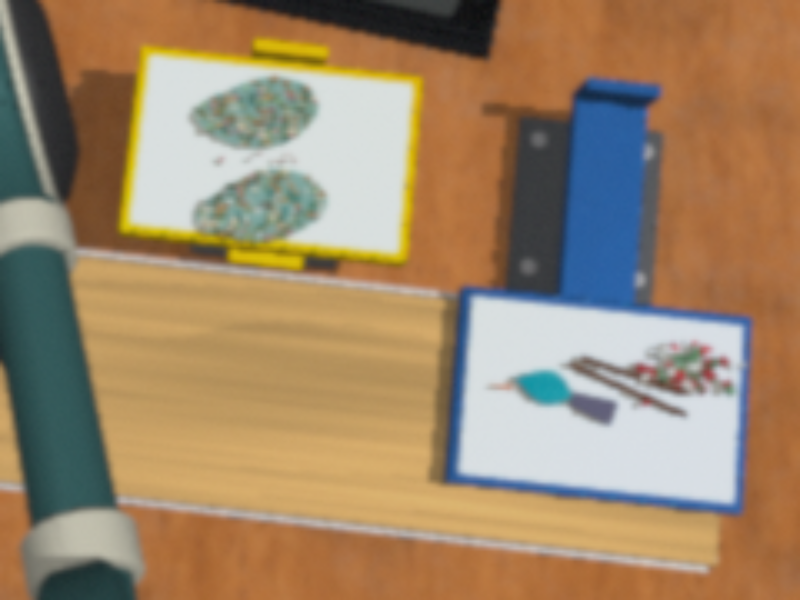

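Call:
play_rows --rows '[[[-0.6,-0.9,0],[0,0,-0.994]],[[-0.6,-0.9,0],[0,0,-0.994]],[[-0.6,-0.9,0],[0,0,-0.994]],[[-0.6,-0.9,0],[0,0,-0.994]],[[-0.6,-0.9,0],[0,0,-0.994]],[[-0.6,-0.9,0],[0,0,-0.994]],[[-0.6,-0.9,0],[0,0,-0.994]],[[-0.6,-0.9,0],[0,0,-0.994]],[[-0.6,-0.9,0],[0,0,-0.994]]]'

```text
time: 9.25
tool_pos: [0.3807, -0.1204, 0.1737]
tcp_rot: [-0.179, -3.136, 0.004]
wrist_force: [-0.1, -0.1, -0.0]
width: 0.65
grip_force: 0.0
```

```bash
python3 -c "
from h import *
go(-197,-1,90,84)"
```

```text
t 9.25 st [-168.2   59.8] 173.7 F [-0.1 -0.1 -0. ] w 0.65
world [ 345.7 -177.8   90. ] shift [ 0.113 -0.243  0.335] turn [-0.003 -0.    -0.012]
```

Call:
play_rows --rows '[[[0.113,-0.243,0.1],[0,0,-0.01]],[[0.113,-0.243,0.2],[0,0,-0.01]],[[0.113,-0.243,0.335],[0,0,-0.01]],[[0.113,-0.243,0.335],[0,0,-0.01]],[[0.113,-0.243,0.335],[0,0,-0.01]],[[0.113,-0.243,0.335],[0,0,-0.01]],[[0.113,-0.243,0.335],[0,0,-0.01]]]'

```text
time: 9.83
tool_pos: [0.3497, -0.1742, 0.0922]
tcp_rot: [0.157, 3.134, -0.003]
wrist_force: [0.4, -0.4, 0.4]
width: 0.649
grip_force: 0.0
```

```bash
python3 -c "
from h import *
go(-197,-1,49.5,84)
c=cams.read_camera('scene')['image'];cv2.imwrite('pics/s5.png',cv2.resize(c[200:400,180:460,::-1],(784,560)))"
```

```text
t 9.83 st [-193.3    3. ] 92.2 F [ 0.4 -0.4  0.4] w 0.65
world [ 345.7 -177.8   49.5] shift [ 0.015 -0.016  0.171] turn [-0.002  0.004  0.006]
```

View pics/s5.png

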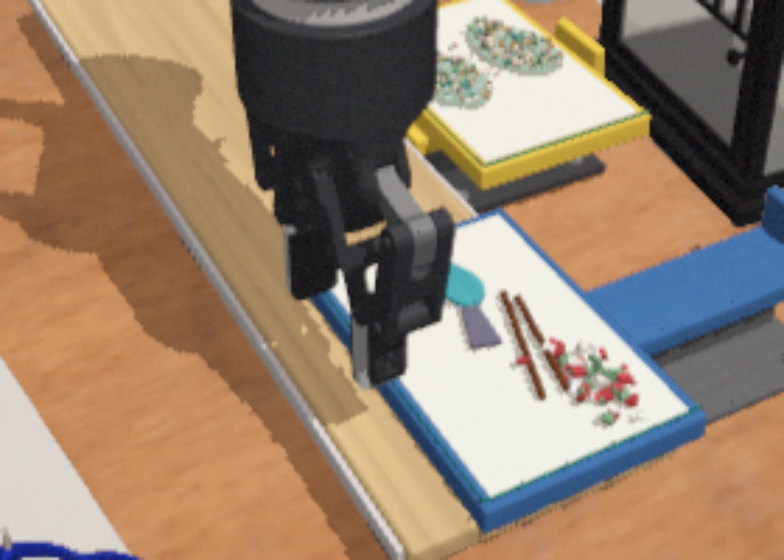

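Call:
play_rows --rows '[[[0.016,-0.016,0.05],[0,0,0]],[[0.016,-0.016,0.1],[0,0,0]],[[0.016,-0.016,0.165],[0,0,0]],[[0.016,-0.016,0.165],[0,0,0]],[[0.016,-0.016,0.165],[0,0,0]],[[0.016,-0.016,0.165],[0,0,0]]]'

```text
time: 10.38
tool_pos: [0.3447, -0.1776, 0.0502]
tcp_rot: [0.157, 3.136, -0.002]
wrist_force: [0.0, -0.3, 0.5]
width: 0.655
grip_force: 0.0
```

```bash
python3 -c "
from h import *
go(-68,0,49.5,84)
"
```

```text
t 10.38 st [-198.    -0.9] 50.2 F [ 0.  -0.3  0.5] w 0.65
world [ 474.1 -190.3   49.5] shift [-0.52   0.001  0.004] turn [-0.001  0.003  0.006]
```

Call:
play_rows --rows '[[[-0.02,0,0],[0,0,0]],[[-0.04,0,0],[0,0,0]],[[-0.06,0,0],[0,0,0]],[[-0.08,0,0],[0,0,0]],[[-0.1,0,0],[0,0,0]],[[-0.12,0,0],[0,0,0]],[[-0.14,0,0],[0,0,0]],[[-0.16,0,0],[0,0,0]],[[-0.18,0,0],[0,0,0]],[[-0.2,0,0],[0,0,0]],[[-0.22,0,0],[0,0,0]],[[-0.24,0,0],[0,0,0]],[[-0.26,0,0],[0,0,0]],[[-0.28,0,0],[0,0,0]],[[-0.3,0,0],[0,0,0]],[[-0.32,0,0],[0,0,0]],[[-0.34,0,0],[0,0,0]],[[-0.36,0,0],[0,0,0]],[[-0.38,0,0],[0,0,0]],[[-0.4,0,0],[0,0,0]]]'

```text
time: 12.05
tool_pos: [0.443, -0.1871, 0.0484]
tcp_rot: [-0.158, -3.137, -0.001]
wrist_force: [-2.1, 0.6, -1.8]
width: 0.65
grip_force: 1.0
```

```bash
python3 -c "
from h import *
go(-68,0,49.5,84)
c=cams.read_camera('scene')['image'];cv2.imwrite('pics/s6.png',cv2.resize(c[170:400,220:500,::-1],(730,600)))"
```

```text
t 12.05 st [-99.3  -0.1] 48.4 F [-2.1  0.6 -1.8] w 0.65
world [ 474.1 -190.3   49.5] shift [-0.125 -0.    -0.004] turn [ 0.    -0.001  0.005]
```

View pics/s6.png

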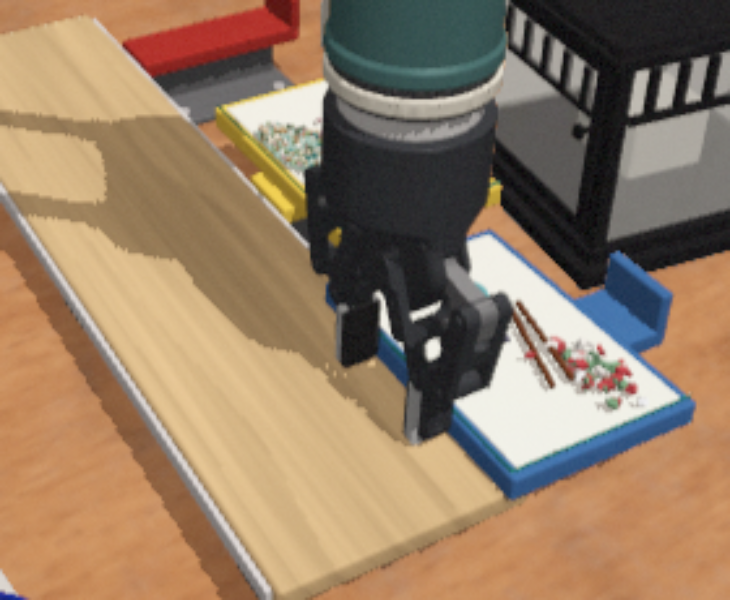

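Call:
play_rows --rows '[[[-0.016,0,0],[0,0,0]],[[-0.032,0,0],[0,0,0]],[[-0.048,0,0],[0,0,0]],[[-0.064,0,0],[0,0,0]],[[-0.076,0,0],[0,0,0]],[[-0.088,0,0],[0,0,0]],[[-0.096,0,0],[0,0,0]],[[-0.1,0,0],[0,0,0]],[[-0.1,0,0],[0,0,0]]]'

```text
time: 12.85
tool_pos: [0.4682, -0.1898, 0.0488]
tcp_rot: [0.158, 3.137, -0.0]
wrist_force: [-0.7, 0.5, -1.1]
width: 0.651
grip_force: 0.7
```

```bash
python3 -c "
from h import *
go(-68,0,49.5,84);c=car();cv2.imwrite('pics/t7.png',cv2.resize(c['image'][180:280,370:500,::-1],(780,600)))"
```

```text
t 12.85 st [-73.9  -0.2] 48.8 F [-0.7  0.5 -1.1] w 0.65
world [ 474.1 -190.3   49.5] shift [-0.024  0.001 -0.003] turn [-0.     0.001  0.005]
  blue (434, 112, 23, 28) [ 745.8 -210.9   40.1   59.8   77.2] st [204.4   7.9] rel 83.2
  blue (398, 194, 70, 63) [ 560.9 -155.2   93.1  162.9   42.3] st [14.7 44. ] rel 48.3
  blue (257, 0, 24, 29) [988.9 147.2  64.4  47.8   1.5] st [408.7 389.5] rel 7.5
```

View pics/t7.png

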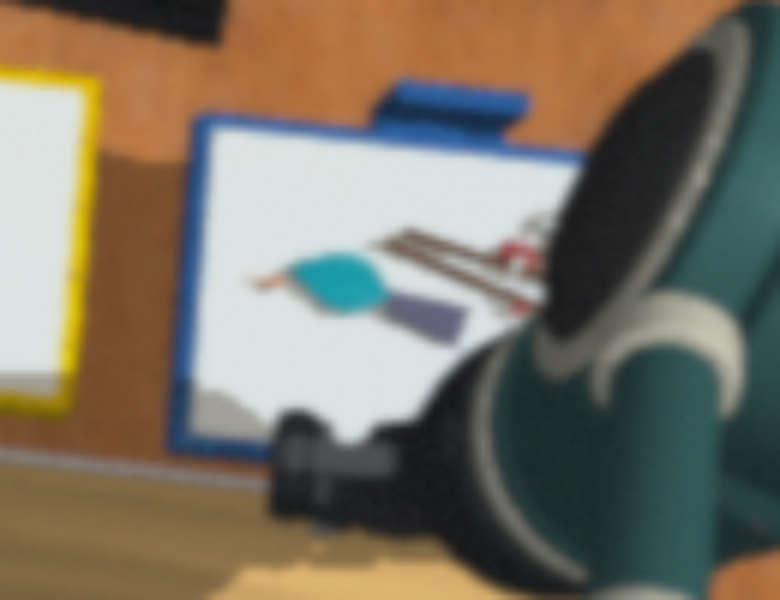

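Call:
play_rows --rows '[[[-0.006,0,0],[0,0,0]],[[-0.012,0,0],[0,0,0]],[[-0.016,0,0],[0,0,0]],[[-0.02,0,0],[0,0,0]],[[-0.024,0,0],[0,0,0]]]'

```text
time: 13.32
tool_pos: [0.4736, -0.1904, 0.0489]
tcp_rot: [-0.158, -3.137, -0.0]
wrist_force: [-4.4, 0.2, 2.4]
width: 0.647
grip_force: 2.4
```

Call:
play_rows --rows '[[[-0.004,0,0],[0,0,0]],[[-0.008,0,0],[0,0,0]]]'

```text
time: 13.48
tool_pos: [0.4747, -0.1905, 0.0488]
tcp_rot: [-0.157, -3.135, -0.0]
wrist_force: [-10.4, 0.4, 8.4]
width: 0.647
grip_force: 5.2
```

Force rose to 10 N, which suggests the carrier has met the stop. I'll back off and check.

Call:
play_rows --rows '[[[0.01,0,0],[0,0,0]],[[0.04,0,0],[0,0,0]],[[0.1,0,0],[0,0,0]],[[0.16,0,0],[0,0,0]],[[0.2,0,-0.1],[0,0,0]],[[0.2,0,-0.25],[0,0,0]],[[0.2,0.15,-0.4],[0,0,0]],[[0.2,0.3,-0.5],[0,0,0]],[[0.2,0.45,-0.5],[0,0,0]],[[0.2,0.6,-0.5],[0,0,0]],[[0.2,0.75,-0.5],[0,0,0]],[[0.2,0.9,-0.5],[0,0,0]],[[0.2,0.9,-0.5],[0,0,0]],[[0.2,0.9,-0.5],[0,0,0]]]'

```text
time: 14.65
tool_pos: [0.4492, 0.0403, 0.1743]
tcp_rot: [0.15, 3.135, 0.001]
wrist_force: [1.1, -0.6, 0.4]
width: 0.649
grip_force: 0.0
```

```bash
python3 -c "
from h import *
go(-68,0,49.5,84);c=car();im=c['image']
for b in blobs(im,(22,120,100),(34,255,255),2000): print('yellow',rect(c,b,.062))
h=cv2.cvtColor(im,cv2.COLOR_RGB2HSV);b=max([x for x in blobs(im,(80,0,150),(140,60,255),1500) if 380<cv2.boundingRect(x)[0]<480 and cv2.boundingRect(x)[1]<300],key=cv2.contourArea)
r=rect(c,b,.062);print('white',cv2.boundingRect(b),r,st(r[:2]),(r[4]+6)%90)
cv2.imwrite('pics/t8.png',cv2.resize(im[180:280,370:500,::-1],(780,600)))"
```

```text
t 14.65 st [-116.8  226.7] 174.3 F [ 1.1 -0.6  0.4] w 0.65
world [ 474.1 -190.3   49.5] shift [-0.186 -0.909  0.499] turn [0.001 0.003 0.012]
  blue (435, 112, 22, 28) [ 745.8 -210.9   40.1   59.8   77.2] st [204.4   7.9] rel 83.2
  blue (403, 219, 83, 43) [ 493.9 -210.9   70.4  172.    20.3] st [-46.1 -18.4] rel 26.3
  blue (505, 373, 30, 31) [ 240.9 -323.2   19.7   65.    45.7] st [-286.  -156.6] rel 51.7
  blue (429, 380, 58, 43) [ 210.8 -216.8   34.9  120.9   35.1] st [-327.1  -53.9] rel 41.1
  blue (257, 0, 25, 23) [9.954e+02 1.466e+02 5.060e+01 5.010e+01 7.000e-01] st [415.3 389.5] rel 6.7
  blue (402, 194, 85, 22) [ 588.4 -201.6  163.4   34.7   85.4] st [46.9  0.7] rel 1.4
white (404, 198, 82, 59) [ 540.8 -199.2  157.1  100.5   84. ] [-0.70691847 -1.88421503] 0.0
```

View pics/t8.png

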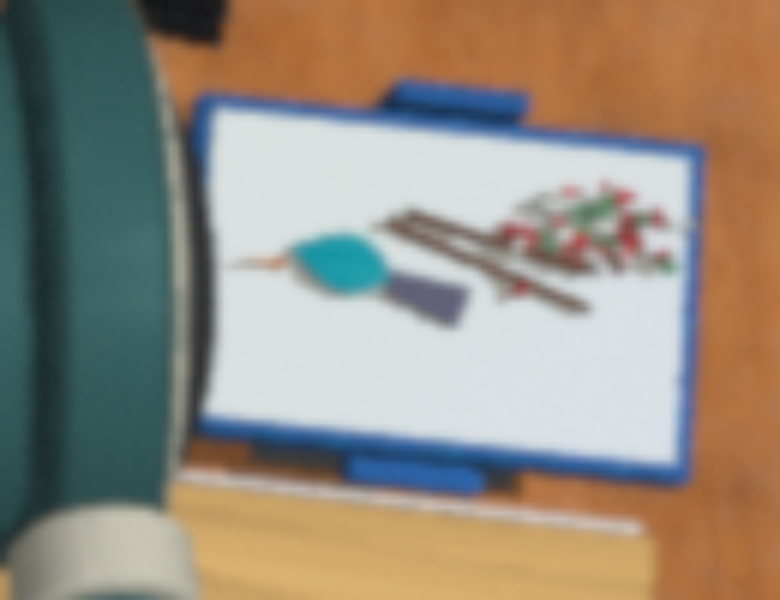

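```bash
python3 -c "
from h import *
print(bot.finish_job())"
```

```text
the job is handed in; nothing more can be done
None
```

I handed the job in: the last top-camera check put the bird carrier on the blue stand against the stop, about 1 mm short of the nominal home position, 2 mm off the middle line and square. I never pushed the butterfly carrier, but the arm hid it in that last view, so I did not measure it at the end. The hand-in gave no verdict.

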